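Cover the block incubator and set its blank selector

TASK

Start a run on the small block incubator: first lower the rectangular two-holed cover gently and level over the two studs on its deck until it lies flat, and let it go. Then turn the blank bar knob on the sloping front panel anticlockwise to its end stop, and from there count three clicks clockwise and leave it in that detent. Leave the other things on the bench where they are.

Things in the scene. Friction and masses are not known exactly. Their poses are not given: they have to be found in the camera images.
- cover: Loose aluminium plate 70 (x) x 112 (y) x 8 mm with a black bar handle on top, about 220 g. Origin: centre of its underside; z up. Two through holes of 11.5 mm diameter at y = +42 and -42 mm, x = 0. It may go on either way round. It lies flat on the bench, left or right of the incubator.
- cover_handle (a point): Grip point of the cover: inside the bar handle, 33 mm above the cover's underside and 9 mm below the handle's top. The handle is 12 mm (cover x) by 50 mm (cover y) and stands 34 mm above the plate. Axes as the cover's.
- incubator: Fixed white block incubator, 217 (x) x 180 (y) mm; deck 93 mm above the bench, at the back (x above +85 mm) a ridge 10 mm higher. Origin: centre of footprint on the bench (x from -107 to +110 mm); front (sloping panel) towards -x, z up.
- deck (a point): Middle of the flat deck between the two studs, on the deck's surface; axes as the incubator's. The studs are 8 mm in diameter, stand 22 mm above the deck (the top 6 mm tapers to a 3 mm tip) at y = +42 and -42 mm, x = 0. With the cover home its origin lies on this point and its y axis along this y axis (either way), and the studs stand 14 mm above the plate.
- selector_centre (a point): Point where the selector's axis meets the panel. Local axes: the panel's own: z along the selector's axis, square out of the panel and 30 degrees from vertical towards the robot; x up the slope (level part of it away from the robot); y along the incubator's y. The panel is 75 mm up the slope, 180 mm wide; the axis is midway up it.
- selector_grip (a point): Grip point in the selector's bar: on its axis, 26 mm out of the panel; turns with the knob. Local x along the bar, z out along the axis. The knob is a plain aluminium bar 42 mm long, 12 mm wide, both ends alike, standing 28 mm above a black skirt 39 mm wide and 9 mm high; its top is 37 mm out of the panel. The bar lies up-slope at joint 0, level at 1.571.
- selector (a joint): Selector angle (rad): 0 at the anticlockwise end stop, growing clockwise as seen looking at the panel, to 3.14 at the other stop. Detents every 30 degrees (0.524), 7 counting both stops; three clicks from the stop is 1.571. Turning over a detent takes about 0.1 N m; it then snaps into the next, within about 0.08, and stays.
- dish: Bystander: spare round aluminium lid, 84 mm wide, 18 mm high, loose. Origin: centre of underside.
- tube_rack: Bystander: grey rack of capped tubes, 70 x 200 x 87 mm, loose. Origin: centre of underside.
- reagent: Bystander: white bottle, 66 mm wide, 100 mm high, loose. Origin: centre of underside.
- cup: Bystander: small specimen cup with screw cap, 52 mm wide, 45 mm high, loose. Origin: centre of underside.
- pipette: Bystander: pipette lying along its x, 225 mm long, 18 mm high, loose. Origin: under the middle of its handle.
- tip_box: Bystander: box of tips 85 x 120 x 65 mm, loose. Origin: centre of underside.
- notes: Bystander: note pad 150 x 105 x 13 mm, loose. Origin: centre of underside.
There are look-alikes about, which are no part of the job. What is shaped like the cover but brown or pink is not meant.

How it is judged:
By the outcome, as a careful person would: the job done as asked, in the order asked, and still so for the second after the job is handed in, with the robot touching nothing.
It also fails if it takes over 72 s, if anything falls off the work surface, if the arm or the gripper's body presses on something with over 40 N, if the wrist force passes 120 N, or if a joint passes its speed limit or range.

ROBOT

A 6-joint arm with a two-finger parallel gripper is mounted at the origin on the work surface. World frame = base frame: x ahead of the robot, y to its left, z up, the work surface at z = 0. Lengths are in m, angles in degrees, forces in N, time in s.
With the tool pointing down it reaches from about 0.325 to 0.85 m from the base axis. Payload 15.5 kg.
Tool frame: the origin (TCP) lies at the very end of the fingers, on their centre line; the grasp point (between the pads) lies arm.grip_depth behind it (arm.grip_depth is the distance from the TCP to the grasp point, in m); z points along the fingers, y is the direction in which the jaws open and shut (so a half turn about z gives the same grasp; the last joint's range is limited). The gripper opens to 91 mm and grips with 3 to 60 N. Pads are 32 mm wide; open, the fingers measure 118 mm over their backs; the gripper's body (76 mm by 178 mm) begins 60 mm behind the grasp point.
Start: joints at [66.893, 28.281, 77.091, -0, 74.628, -5.472], TCP at [0.189, 0.596, 0.214] pointing down, gripper open.
Joint ranges: [-166.48, 166.48], [-47.26, 123.95], [12.59, 153.08], [-70.14, 250.14], [6.76, 159.57], [-176.63, 176.63]. Speed limits (degrees/s): [108.29, 108.29, 147.25, 172.46, 172.46, 172.46].

INTERFACE

Orientations are given as a 3x3 rotation matrix whose columns are the frame's x, y, z axes.
In Python, from rig import arm gives the robot as it stands. Calls block until the motion is done:
- arm.move_to(position, orientation): joint-space move of the TCP to a pose.
- arm.move_l(position, orientation=None, feed=0.15): straight line of the TCP; orientation=None keeps the orientation; feed is the mean speed in m/s.
- arm.move_joints(angles): joint-space move.
- arm.grip(opening): finger opening in m; the grip force is fixed at half the most; returns when the fingers have stopped.
- arm.sleep(seconds).
- arm.solve_ik(position, orientation): joint angles nearest the present ones, or None.
- arm.snapshot(name): name is "scene" or "side" or "wrist"; returns the picture (480x640x3 uint8, red, green, blue); there is no depth.
- arm.get_calibration(name): a dict with "intrinsics" (3x3 intrinsics, pixels), "cam_to_world" (4x4, takes a point from camera to world coordinates). Camera axes: x right, y down, z forward; pixel columns grow to the right and rows downward; lengths in m; the calibration is good to about 2 mm. A picture is of the moment at which its call begins: read the wrist's pose just before it. get_calibration takes no time and is no camera call; for the wrist camera it gives the pose at the moment of the call.
A pose or a line that the arm cannot do raises arm.Unreachable and nothing moves.
- arm.sign_off(): hands the job in, once; it reports no verdict.
Readings, each from a call of its own:
- arm.current_t(): time.
- arm.current_joint_positions(): joint angles.
- arm.current_dq(): joint speeds.
- arm.current_tau(): joint torques, N m.
- arm.current_ee_pos(): TCP position.
- arm.current_tool_rot(): TCP orientation.
- arm.current_force(): force on the tool from outside, world axes, zero at the start.
- arm.current_torque(): the same for the moment, N m.
- arm.current_width(): finger opening in m.
Only numpy, scipy, OpenCV 4.12 (cv2) and the standard library are available. Lean on these libraries where they do the work, as an engineer would, in place of code of your own. Each camera call takes 0.05 s, during which the arm holds its last target.

## Working session

There is one attempt and no reset: what is moved stays moved. The work goes in short steps, each a Python script; the robot and the scene stay as the last script left them, time stands still between calls to the robot, and variables do not carry over. Pictures are saved under pics/ and viewed, and the job is handed in when it is done.

```bash
ls; mkdir -p pics; python3 - <<'E'
from rig import arm
import cv2,numpy as np
np.set_printoptions(precision=4,suppress=True)
for n in ["scene","side","wrist"]:
    c=arm.get_calibration(n); print(n,c["intrinsics"],c["cam_to_world"])
    cv2.imwrite(f"pics/{n}0.png",arm.snapshot(n)[:,:,::-1])
print(arm.grip_depth,arm.current_t(),arm.current_tool_rot(),arm.current_width())
E
```

```text
pics
scene [[561.2591   0.     315.1967]
 [  0.     561.2591 234.147 ]
 [  0.       0.       1.    ]] [[ 0.3565  0.6751 -0.6459  1.5369]
 [ 0.9343 -0.2508  0.2535 -0.3616]
 [ 0.0091 -0.6938 -0.7201  1.1668]
 [ 0.      0.      0.      1.    ]]
side [[528.7567   0.     316.2784]
 [  0.     528.7567 230.8006]
 [  0.       0.       1.    ]] [[ 0.9993 -0.0221  0.0304  0.5449]
 [-0.0362 -0.7792  0.6257 -0.6776]
 [ 0.0099 -0.6263 -0.7795  0.9808]
 [ 0.      0.      0.      1.    ]]
wrist [[335.9241   0.     318.0446]
 [  0.     335.9241 235.8731]
 [  0.       0.       1.    ]] [[ 0.3027  0.919   0.2526  0.1179]
 [ 0.9531 -0.2914 -0.0819  0.6191]
 [-0.0016  0.2656 -0.9641  0.3845]
 [ 0.      0.      0.      1.    ]]
0.0188 0.15 [[-0.953   0.303  -0.0003]
 [ 0.303   0.953  -0.0008]
 [ 0.0001 -0.0009 -1.    ]] 0.0912315115620543
```

View pics/scene0.png

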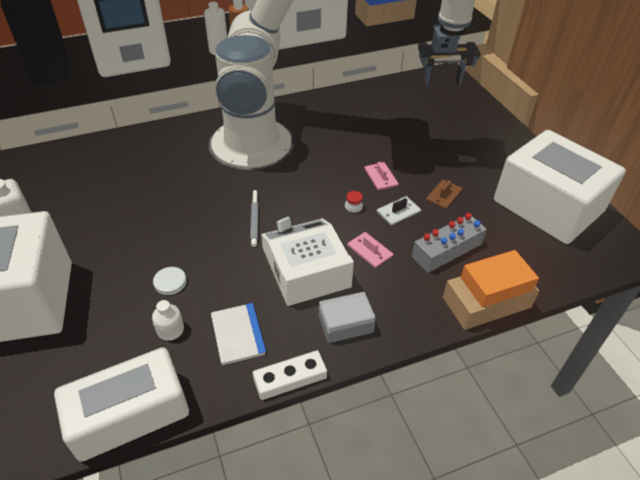

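View pics/side0.png

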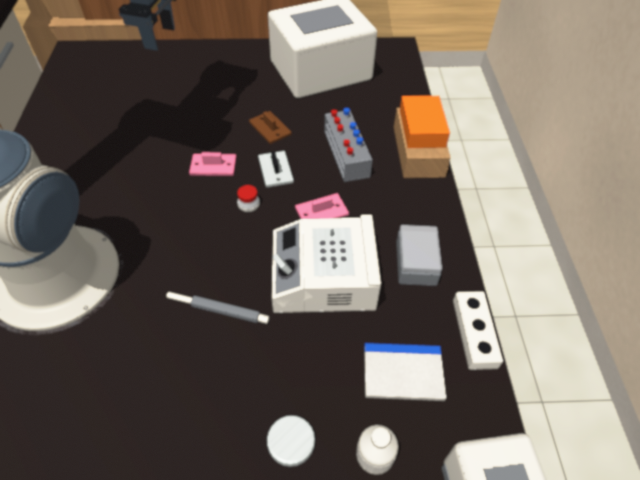

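View pics/wrist0.png

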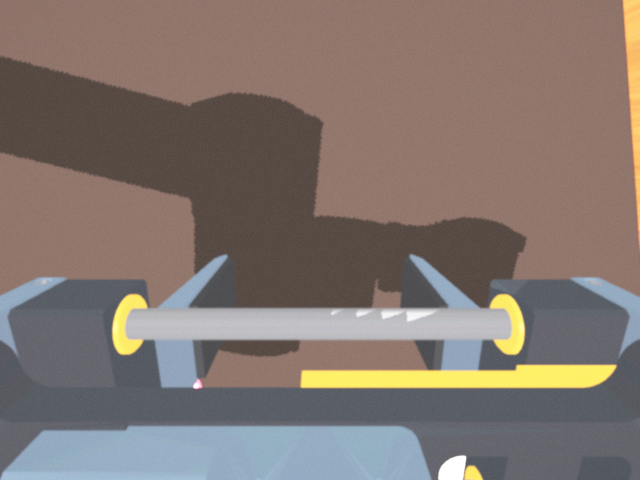

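The cover (white plate with a black handle) is at about (399,210) in scene and (276,168) in side. The incubator is at about (308,258) and (326,262), with its front toward the robot. I'll enlarge these areas next.

```bash
python3 - <<'E'
import cv2
s=cv2.imread("pics/scene0.png"); d=cv2.imread("pics/side0.png")
cv2.imwrite("pics/c1.png",cv2.resize(s[165:305,250:450],None,fx=4,fy=4,interpolation=cv2.INTER_CUBIC))
cv2.imwrite("pics/c2.png",cv2.resize(d[140:320,220:400],None,fx=3.3333,fy=3.3333,interpolation=cv2.INTER_CUBIC))
E
```

```text
(no output)
```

View pics/c1.png

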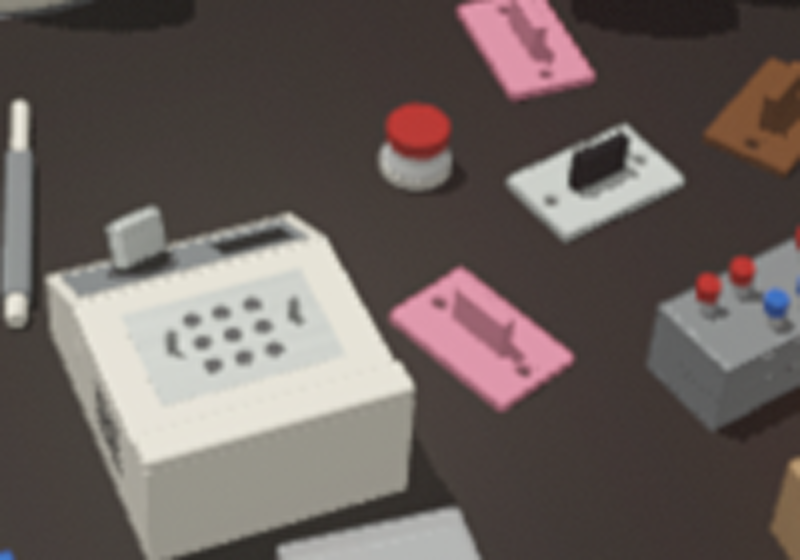

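View pics/c2.png

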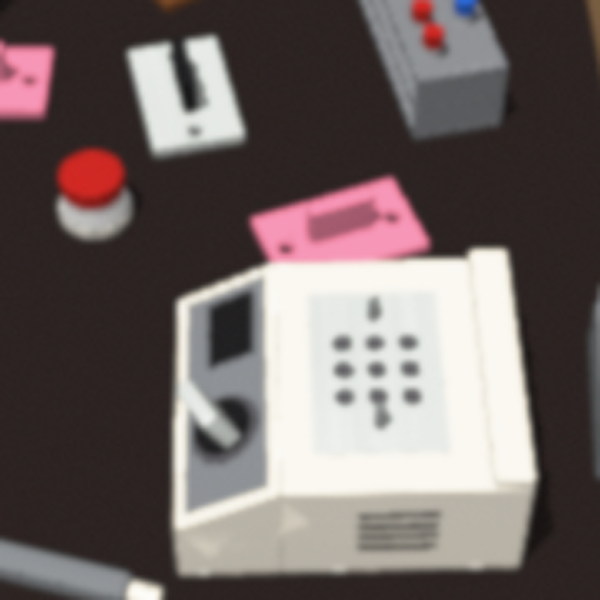

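```bash
cat > h.py <<'E'
import numpy as np,cv2
np.set_printoptions(precision=4,suppress=True)
CAL={"scene":(np.array([[561.2591,0,315.1967],[0,561.2591,234.147],[0,0,1]]),),}
def ray(c,uv):
    K=np.array(c["intrinsics"]);T=np.array(c["cam_to_world"])
    d=T[:3,:3]@np.linalg.solve(K,np.array([uv[0],uv[1],1.]));return T[:3,3],d
def onz(c,uv,z):
    o,d=ray(c,uv);return o+d*(z-o[2])/d[2]
def proj(c,p):
    K=np.array(c["intrinsics"]);T=np.array(c["cam_to_world"])
    p=np.atleast_2d(p);q=(p-T[:3,3])@T[:3,:3];q=q@K.T;return q[:,:2]/q[:,2:]
E
python3 - <<'E'
from rig import arm
from h import *
S=arm.get_calibration("scene");D=arm.get_calibration("side")
f=lambda u,v:(250+(u-1.5)/4,165+(v-1.5)/4)
g=lambda u,v:(220+(u-1.2)/3.3333,140+(v-1.2)/3.3333)
for nm,c,h,P in (("scene",S,f,[(507,182),(627,124),(685,181),(568,240)]),("side",D,g,[(127,50),(216,36),(245,137),(155,156)])):
    q=np.array([onz(c,h(*p),.008) for p in P]);print(nm,q.mean(0));print(q, [np.linalg.norm(q[i]-q[i-1]) for i in range(4)])
# incubator: deck front edge corners & tops
print("scene deck front corners/back",[onz(S,h2,z) for h2,z in ((f(292,214),.093),(f(80,293),.093),(f(325,238),.093),(f(410,372),.103),(f(148,462),.103))])
print("side",[onz(D,h2,z) for h2,z in ((g(268,264),.093),(g(280,494),.093),(g(505,250),.103),(g(536,478),.103))])
print("studs base", onz(D,g(375,318),.093),onz(D,g(383,427),.093),"top",onz(D,g(374,300),.115),onz(D,g(381,403),.115))
print("scene studs base", onz(S,f(302,322),.093),onz(S,f(180,354),.093),"top",onz(S,f(294,298),.115),onz(S,f(168,333),.115))
print("wells", onz(D,g(376,370),.093),onz(S,f(233,335),.093))
E
```

```text
scene [0.4906 0.3176 0.008 ]
[[0.4681 0.2537 0.008 ]
 [0.4415 0.368  0.008 ]
 [0.5135 0.3795 0.008 ]
 [0.5392 0.2693 0.008 ]] [np.float64(0.07286424309543602), np.float64(0.1173492597437424), np.float64(0.07292081551416195), np.float64(0.11315690306827243)]
side [0.4836 0.3175 0.008 ]
[[0.4363 0.3679 0.008 ]
 [0.5073 0.3825 0.008 ]
 [0.5297 0.2688 0.008 ]
 [0.4613 0.2506 0.008 ]] [np.float64(0.11993144455541639), np.float64(0.07253140901210248), np.float64(0.1158250377605827), np.float64(0.0707458408938704)]
scene deck front corners/back [array([0.5241, 0.0571, 0.093 ]), array([ 0.5447, -0.1012,  0.093 ]), array([0.5534, 0.0695, 0.093 ]), array([0.6925, 0.0711, 0.103 ]), array([ 0.7039, -0.1079,  0.103 ])]
side [array([0.5451, 0.0697, 0.093 ]), array([ 0.5492, -0.1091,  0.093 ]), array([0.7006, 0.069 , 0.103 ]), array([ 0.701 , -0.1089,  0.103 ])]
studs base [0.613  0.0225 0.093 ] [ 0.6132 -0.0626  0.093 ] top [0.6115 0.0196 0.115 ] [ 0.6113 -0.0602  0.115 ]
scene studs base [0.62   0.0265 0.093 ] [ 0.6187 -0.0574  0.093 ] top [0.6173 0.0214 0.115 ] [ 0.6179 -0.0648  0.115 ]
wells [ 0.6113 -0.0191  0.093 ] [ 0.6151 -0.0197  0.093 ]
```

```bash
cat >> h.py <<'E'
def down(yx):  # tool pointing down, tool x at world angle yx (deg)
    a=np.radians(yx);x=np.array([np.cos(a),np.sin(a),0]);z=np.array([0,0,-1.]);return np.c_[x,np.cross(z,x),z]
E
python3 - <<'E'
from rig import arm
from h import *
S=arm.get_calibration("scene");D=arm.get_calibration("side")
f=lambda u,v:(250+(u-1.5)/4,165+(v-1.5)/4)
print("cup",onz(S,f(418,128),.045),"rack near corner top",onz(S,f(655,310),.08),"knob",onz(S,f(140,225),.09))
for yx in (101,-79): 
  for p in ((.487,.3175,.02),(.487+.085*-np.cos(np.radians(yx)),.3175-.085*np.sin(np.radians(yx)),.09)):
    print(yx,arm.solve_ik(p,down(yx)))
for yx in (90,-90):
  for p in ((.614,-.0195,.11),(.614,-.0195-.085*np.sign(yx),.175)):
    print(yx,arm.solve_ik(p,down(yx)))
# tool->cam
T=np.eye(4);T[:3,:3]=arm.current_tool_rot();T[:3,3]=arm.current_ee_pos()
print(np.linalg.inv(T)@arm.get_calibration("wrist")["cam_to_world"])
E
```

```text
cup [0.4265 0.1968 0.045 ] rack near corner top [0.6806 0.2551 0.08  ] knob [ 0.4952 -0.0428  0.09  ]
101 [27.2181 39.0449 93.6872 -0.     47.2679 16.2181]
101 [18.7797 31.5141 94.8165 -0.     53.6694  7.7797]
-79 [  27.2181   39.0449   93.6872   -0.       47.2679 -163.7819]
-79 [  34.8883   35.5662   85.5107   -0.       58.9231 -156.1117]
90 [-7.3866 33.8529 85.1645 -0.     60.9826 -7.3866]
90 [-15.1501  30.2583  80.1301  -0.      69.6117 -15.1501]
-90 [ -7.3866  33.8529  85.1645  -0.      60.9826 172.6134]
-90 None
[[ 0.0003 -0.9641 -0.2656  0.0752]
 [ 1.      0.0004 -0.0004  0.0009]
 [ 0.0005 -0.2656  0.9641 -0.1711]
 [ 0.      0.      0.      1.    ]]
```

```bash
python3 - <<'E'
from rig import arm
from h import *
import json
out={}
def view(name,p,yx):
    a=np.radians(yx)
    arm.move_to(np.array(p),down(yx)); arm.sleep(.25)
    c=arm.get_calibration("wrist"); im=arm.snapshot("wrist")
    cv2.imwrite(f"pics/{name}.png",im[:,:,::-1])
    out[name]={k:np.array(v).tolist() for k,v in c.items()}
    out[name]["ee"]=np.array(arm.current_ee_pos()).tolist();out[name]["R"]=np.array(arm.current_tool_rot()).tolist()
    print(name,arm.current_t(),arm.current_ee_pos())
a=np.radians(101.3)
arm.move_to(np.array([.35,.42,.2]),down(101.3))
view("vcover",[.487-.085*np.cos(a),.3175-.085*np.sin(a),.10],101.3)
view("vdeck",[.614,-.0195-.085,.193],90)
json.dump(out,open("views.json","w"))
E
```

```text
vcover 2.4083 [0.5035 0.2349 0.1004]
vdeck 4.0833 [ 0.614  -0.1038  0.1929]
```

View pics/vcover.png

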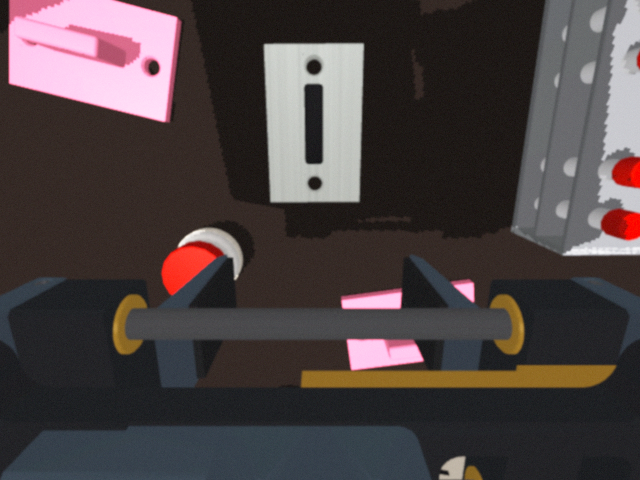

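View pics/vdeck.png

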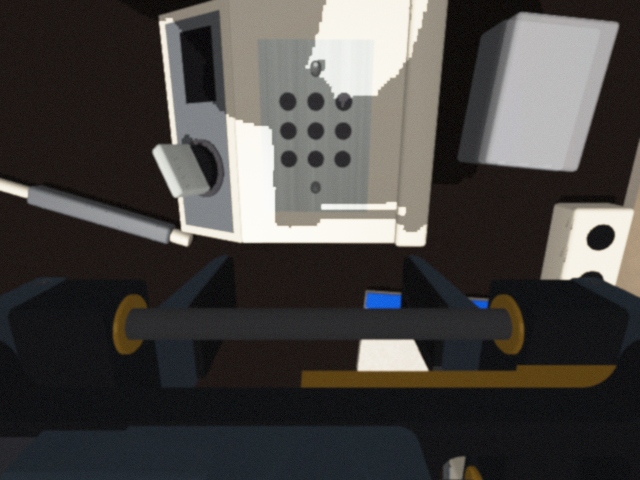

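The wrist cover view shows the plate at about (314,122), with holes at (314,66) and (315,183). In the deck view the 3x3 wells centre near (316,131), the studs are at (316,68) and (316,187), and the knob bar is at about (182,170). Next I'll measure with sub-pixel fits.

```bash
python3 - <<'E'
from h import *
import json
V=json.load(open("views.json"))
im=cv2.imread("pics/vcover.png");g=cv2.cvtColor(im,cv2.COLOR_BGR2GRAY)
m=(g>110).astype(np.uint8); n,l,st,ce=cv2.connectedComponentsWithStats(m)
i=l[100,285];mm=(l==i).astype(np.uint8)
cs,_=cv2.findContours(mm,cv2.RETR_EXTERNAL,cv2.CHAIN_APPROX_NONE)
q=cv2.approxPolyDP(cs[0],8,True)[:,0];print(q)
c=V["vcover"];P=np.array([onz(c,p,.008) for p in q]);print(P,P.mean(0))
hs,hi=cv2.findContours(mm,cv2.RETR_CCOMP,cv2.CHAIN_APPROX_NONE)
for k,h in enumerate(hs):
    if hi[0][k][3]>=0 and cv2.contourArea(h)>40:
        M=cv2.moments(h);ctr=(M['m10']/M['m00'],M['m01']/M['m00']);print("hole",ctr,cv2.contourArea(h),onz(c,ctr,.008))
im2=cv2.imread("pics/vdeck.png");g=cv2.cvtColor(im2,cv2.COLOR_BGR2GRAY)
c=V["vdeck"]
# wells
W=[]
for y in (102,131,159):
    for x in (288,316,343):
        p=g[y-11:y+12,x-11:x+12].astype(float)
        w=np.clip(60-p,0,None);yy,xx=np.mgrid[y-11:y+12,x-11:x+12]
        W.append(onz(c,((w*xx).sum()/w.sum(),(w*yy).sum()/w.sum()),.093)[:2])
W=np.array(W).reshape(3,3,2);print(W,W.mean((0,1)))
cv2.imwrite("pics/c3.png",cv2.resize(im2[40:210,220:410],None,fx=3.5,fy=3.5,interpolation=cv2.INTER_CUBIC))
cv2.imwrite("pics/c4.png",cv2.resize(im2[0:250,140:260],None,fx=2.4,fy=2.4,interpolation=cv2.INTER_CUBIC))
cv2.imwrite("pics/c5.png",cv2.resize(im2[120:220,140:240],None,fx=6,fy=6,interpolation=cv2.INTER_CUBIC))
E
```

```text
[[264  44]
 [270 200]
 [358 201]
 [363  44]]
[[0.4381 0.3679 0.008 ]
 [0.4599 0.2595 0.008 ]
 [0.5283 0.2725 0.008 ]
 [0.5063 0.3816 0.008 ]] [0.4832 0.3204 0.008 ]
hole (314.36086529006883, 182.874139626352) 169.5 [0.4917 0.2797 0.008 ]
hole (313.47343630189505, 123.39610033957716) 1521.5 [0.4825 0.3227 0.008 ]
hole (313.4679802955665, 66.53694581280789) 203.0 [0.475  0.3606 0.008 ]
[[[ 0.5907  0.0027]
  [ 0.6117  0.0026]
  [ 0.6333  0.0005]]

 [[ 0.5905 -0.0184]
  [ 0.6117 -0.0185]
  [ 0.6327 -0.0185]]

 [[ 0.5905 -0.0395]
  [ 0.6116 -0.0396]
  [ 0.6327 -0.0396]]] [ 0.6117 -0.0187]
```

View pics/c3.png

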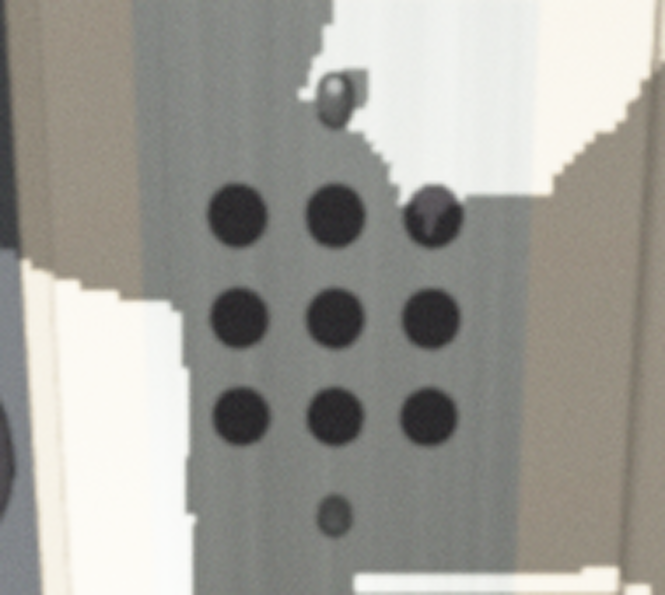

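View pics/c5.png

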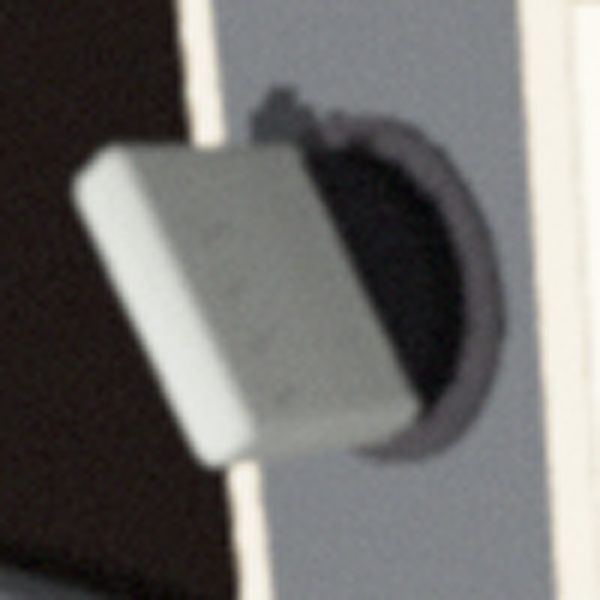

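```bash
python3 - <<'E'
from rig import arm
from h import *
R=down(101.45)
p=np.array([.4832,.3203,.017])
arm.move_to(p+[0,0,.13],R)
arm.grip(.045)
arm.move_l(p+[0,0,.03],R,feed=.2)
arm.move_l(p,R,feed=.06); arm.sleep(.1)
print(arm.current_ee_pos(),arm.current_force(),arm.current_t())
cv2.imwrite("pics/pick_w.png",arm.snapshot("wrist")[:,:,::-1])
arm.grip(.006)
print("w",arm.current_width(),arm.current_force(),arm.current_t())
arm.move_l(p+[0,0,.03],R,feed=.08)
arm.move_l(p+[0,0,.20],R,feed=.2)
print("w",arm.current_width(),arm.current_force(),arm.current_torque(),arm.current_t())
cv2.imwrite("pics/lift_w.png",arm.snapshot("wrist")[:,:,::-1])
E
```

```text
[0.4834 0.3204 0.0172] [-0.2212 -0.1726  0.7185] 7.9583
w 0.012069890249137313 [ 0.3709 -0.4867  1.3384] 8.6167
w 0.012184956616516557 [-0.3035 -0.3176 -2.3747] [-0.0524  0.0424  0.0266] 10.1417
```

View pics/lift_w.png

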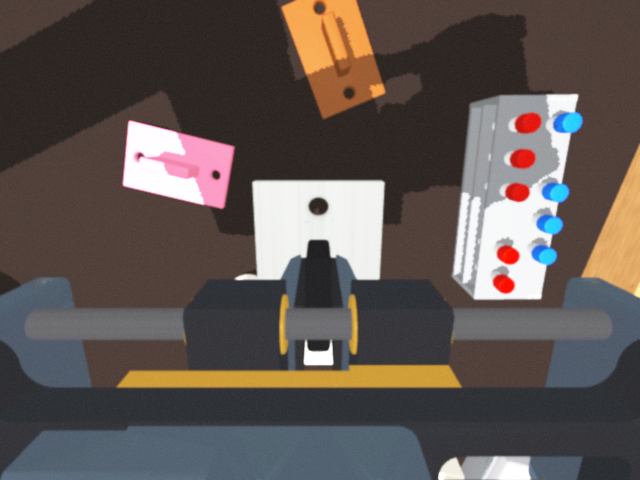

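```bash
python3 - <<'E'
from rig import arm
from h import *
# hole in tool frame
im=cv2.cvtColor(cv2.imread("pics/lift_w.png"),cv2.COLOR_BGR2GRAY)
p=im[192:221,303:333].astype(float);yy,xx=np.mgrid[192:221,303:333];w=np.clip(110-p,0,None)
u=((w*xx).sum()/w.sum(),(w*yy).sum()/w.sum())
c=arm.get_calibration("wrist");ee=np.array(arm.current_ee_pos());R=np.array(arm.current_tool_rot())
h=onz(c,u,ee[2]-.0092);print("hole px",u,"tool frame",R.T@(h-ee))
R=down(90)
d=np.array([.6117,-.0185,.093+.0172])
arm.move_to(d+[0,0,.12],R)
arm.move_l(d+[0,0,.032],R,feed=.15);arm.sleep(.3)
print(arm.current_ee_pos(),arm.current_force(),arm.current_torque(),arm.current_width(),arm.current_t())
for n in ("wrist","side","scene"): cv2.imwrite(f"pics/ab_{n}.png",arm.snapshot(n)[:,:,::-1])
a=cv2.imread("pics/ab_wrist.png")[130:290,220:420];b=cv2.imread("pics/ab_side.png")[200:320,260:400]
cv2.imwrite("pics/ab1.png",cv2.resize(a,None,fx=3.5,fy=3.5,interpolation=cv2.INTER_CUBIC))
cv2.imwrite("pics/ab2.png",cv2.resize(b,None,fx=4.5,fy=4.5,interpolation=cv2.INTER_CUBIC))
E
```

```text
hole px (np.float64(318.05710596169024), np.float64(205.63189611880335)) tool frame [0.0431 0.0001 0.0092]
[ 0.612  -0.0185  0.1428] [-0.2206 -1.0133 -2.1451] [-0.0972  0.0671  0.0469] 0.011680135335643906 12.5833
```

View pics/ab1.png

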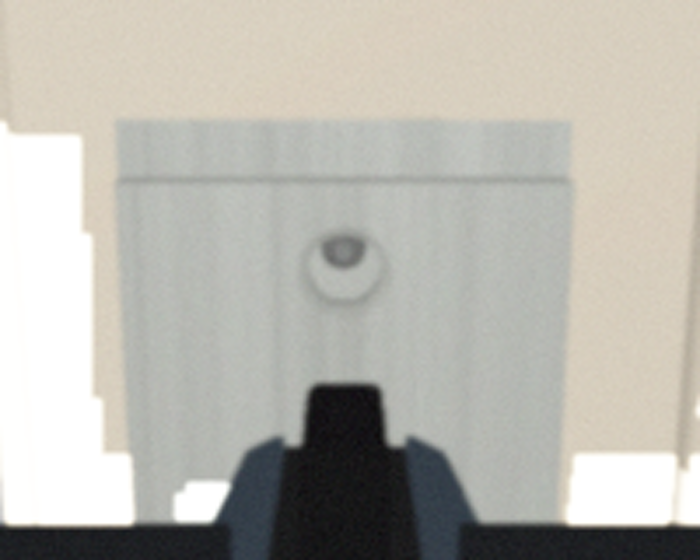

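View pics/ab2.png

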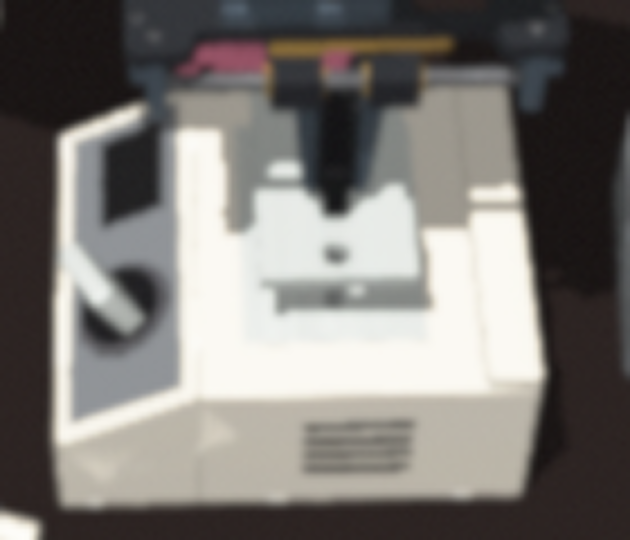

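```bash
python3 - <<'E'
from rig import arm
from h import *
c=arm.get_calibration("wrist");e=np.array(arm.current_ee_pos());R=np.array(arm.current_tool_rot())
print(R[:,2],e)
for u,z in (((220+343/3.5-.4,130+248/3.5-.4),.115),((220+344/3.5-.4,130+267/3.5-.4),e[2]-.0092)): print(onz(c,u,z))
E
```

```text
[ 0.0004 -0.0001 -1.    ] [ 0.6118 -0.0185  0.1424]
[0.6115 0.0243 0.115 ]
[0.6116 0.0244 0.1332]
```

The stud shows through the hole at about (318,201). In world coordinates the stud and the hole agree to about 0.2 mm, so I'll lower with force checks.

```bash
python3 - <<'E'
from rig import arm
from h import *
R=down(90);x,y=.6117,-.0185
f0=np.array(arm.current_force())
z=.1424; ok=False
for z in (.136,.132,.128,.124,.120,.117,.114,.1125,.1115,.111,.1105,.110,.1095,.109):
    arm.move_l([x,y,z],R,feed=.04)
    f=np.array(arm.current_force())-f0
    print(z,arm.current_ee_pos(),f,arm.current_t())
    if f[2]>5 or np.hypot(f[0],f[1])>6: break
for n in ("wrist","side"): cv2.imwrite(f"pics/dn_{n}.png",arm.snapshot(n)[:,:,::-1])
a=cv2.imread("pics/dn_wrist.png")[130:290,220:420];b=cv2.imread("pics/dn_side.png")[200:320,260:400]
cv2.imwrite("pics/dn.png",np.hstack([cv2.resize(a,(450,360)),cv2.resize(b,(350,360),interpolation=cv2.INTER_CUBIC)]))
E
```

```text
0.136 [ 0.6114 -0.0185  0.1355] [0.3882 0.327  0.3653] 13.0417
0.132 [ 0.6115 -0.0185  0.1317] [0.2048 0.1113 0.9421] 13.2917
0.128 [ 0.6116 -0.0185  0.1277] [-0.4894  0.1929  0.7088] 13.5417
0.124 [ 0.6115 -0.0185  0.1237] [-0.2028 -0.4019  1.2722] 13.7917
0.12 [ 0.6115 -0.0185  0.1197] [-0.2451 -0.4999  1.0506] 14.0417
0.117 [ 0.6116 -0.0185  0.1168] [ 0.737  -0.9567  0.9053] 14.2917
0.114 [ 0.6116 -0.0185  0.1138] [0.5279 0.1051 0.717 ] 14.5417
0.1125 [ 0.6117 -0.0185  0.1125] [0.5594 0.1176 0.178 ] 14.7917
0.1115 [ 0.6117 -0.0185  0.1114] [-0.767   0.8875  0.3429] 15.0417
0.111 [ 0.6117 -0.0185  0.111 ] [-0.0965  0.5551  0.3645] 15.2917
0.1105 [ 0.6117 -0.0185  0.1105] [ 0.1603 -0.3256  1.1118] 15.5417
0.11 [ 0.6118 -0.0185  0.11  ] [-0.0073  0.027   0.9285] 15.7917
0.1095 [ 0.6118 -0.0185  0.11  ] [-2.9883  1.3388  9.7424] 16.0417
```

View pics/dn.png

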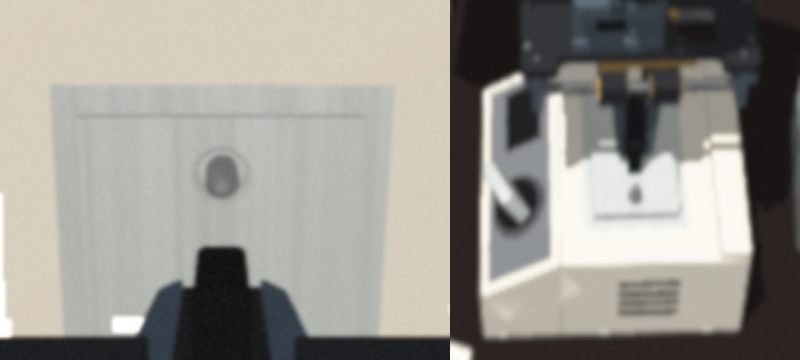

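The cover is seated: contact came at TCP z = 0.110 against 0.1102 expected, and the side view shows it flat. I'll release it and locate the knob.

```bash
cat >> h.py <<'E'
U=np.array([.8660254,0,.5]);VV=np.array([0,1.,0]);N=np.array([-.5,0,.8660254])
def onplane(c,uv,C,off):
    o,d=ray(c,uv);P=C+off*N;return o+d*(N@(P-o))/(N@d)
def krot(th,s=1): # tool orientation gripping bar at knob angle th deg
    t=np.radians(th);x=s*(np.cos(t)*U-np.sin(t)*VV);return np.c_[x,np.cross(-N,x),-N]
E
python3 - <<'E'
from rig import arm
from h import *
import json
R=down(90)
arm.move_l([.6117,-.0185,.1102],R,feed=.04)
arm.grip(.04)
print(arm.current_force(),arm.current_width())
arm.move_l([.6117,-.0185,.165],R,feed=.12)
print(arm.current_t())
cv2.imwrite("pics/rel_side.png",arm.snapshot("side")[:,:,::-1])
V=json.load(open("views.json"));c=V["vdeck"]
C=np.array([.5157,0,.0743])
g=lambda u,v:(140+(u+.5)/6-.5,120+(v+.5)/6-.5)
q=[onplane(c,g(*p),C,.037) for p in ((73,185),(128,147),(260,445),(203,467))]
for p in q: d=p-C;print("top",U@d,VV@d)
m=np.mean(q,0)-C;print("centre u,v",U@m,VV@m)
for a,b in ((q[0],q[3]),(q[1],q[2])):
    d=b-a;print("theta",np.degrees(np.arctan2(-VV@d,U@d)),np.linalg.norm(d))
# panel edges check at vdeck
b=cv2.imread("pics/rel_side.png")[200:320,260:400]
cv2.imwrite("pics/rel.png",cv2.resize(b,None,fx=4.5,fy=4.5,interpolation=cv2.INTER_CUBIC))
y=(C+m)[1]
for s in (1,-1):
  for th in (60,0,-4,90): print(s,th,arm.solve_ik(np.array([.5157,y,.0743])+.012*N,krot(th,s)),)
E
```

```text
[-0.392   0.5351  0.2789] 0.039869112816621324
17.6083
top -0.011174743138810162 -0.03328552941453455
top 0.0005794706066766225 -0.028620115460808858
top 0.019202749197482407 -0.06403529878033389
top 0.00791004909416733 -0.06765854285172027
centre u,v 0.004129381439879025 -0.04839987162684939
theta 60.959824848118956 0.03931581551635846
theta 62.26210297248557 0.04001326926532898
1 60 [-18.4515  27.1248 127.3209 108.9462   9.6318  24.6858]
1 0 [-18.4515  27.1248 127.3209 108.9462   9.6318 -35.3142]
1 -4 [-18.4515  27.1248 127.3209 108.9462   9.6318 -39.3142]
1 90 [-18.4515  27.1248 127.3209 108.9462   9.6318  54.6858]
-1 60 [ -18.4515   27.1248  127.3209  108.9462    9.6318 -155.3142]
-1 0 [-18.4515  27.1248 127.3209 108.9462   9.6318 144.6858]
-1 -4 [-18.4515  27.1248 127.3209 108.9462   9.6318 140.6858]
-1 90 [ -18.4515   27.1248  127.3209  108.9462    9.6318 -125.3142]
```

View pics/rel.png

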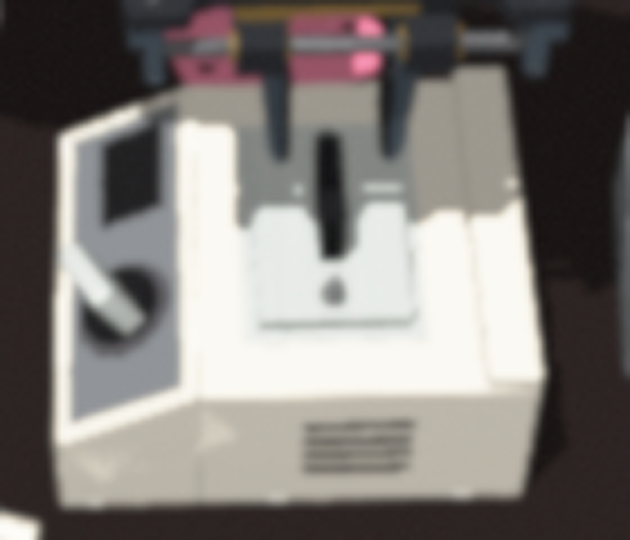

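The cover is home, with a stud standing above the plate at (333,290) of the crop. Next is the knob pre-grasp pose, with a check through the wrist camera.

```bash
python3 - <<'E'
from rig import arm
from h import *
import json
C=np.array([.5157,-.0484,.0743])+.002*U
R=krot(60)
for o in (.012,.04,.07,.1,.13): print(o,arm.solve_ik(C+o*N,R))
arm.move_l([.6117,-.0185,.25],down(90),feed=.25)
arm.move_to(C+.11*N,R);arm.sleep(.25)
c=arm.get_calibration("wrist");im=arm.snapshot("wrist")[:,:,::-1]
cv2.imwrite("pics/kpre.png",im)
json.dump({k:np.array(v).tolist() for k,v in c.items()},open("kpre.json","w"))
print(arm.current_ee_pos(),(C+.11*N),arm.current_joint_positions(),arm.current_t())
print(proj(c,[C+.037*N,C+.009*N]))
E
```

```text
0.012 [-18.3572  27.0057 127.0297 106.7846   9.4669  26.9638]
0.04 [-19.1477  22.6505 127.4543  82.3073   9.5258  51.0632]
0.07 [-20.0732  17.8434 127.5539  58.4796  11.6137  74.4905]
0.1 [-21.092   12.9532 127.2835  42.6508  15.401   89.9206]
0.13 [-22.2188   8.0568 126.6503  33.1149  20.248   99.054 ]
[ 0.4627 -0.0484  0.1706] [ 0.4624 -0.0484  0.1706] [-21.4437  11.3308 127.0871  38.9133  16.9324  93.5037] 20.0583
[[319.0572 244.9496]
 [318.9741 235.26  ]]
```

View pics/kpre.png

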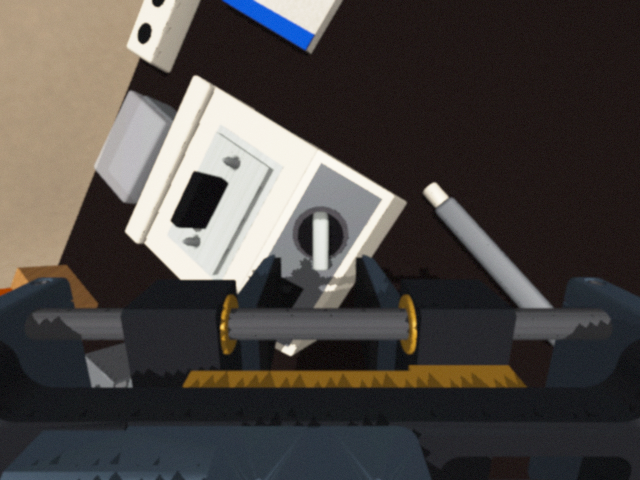

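```bash
python3 - <<'E'
import cv2
im=cv2.imread("pics/kpre.png");cv2.imwrite("pics/kp2.png",cv2.resize(im[195:285,270:370],None,fx=6,fy=6,interpolation=cv2.INTER_CUBIC))
E
```

```text
(no output)
```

View pics/kp2.png

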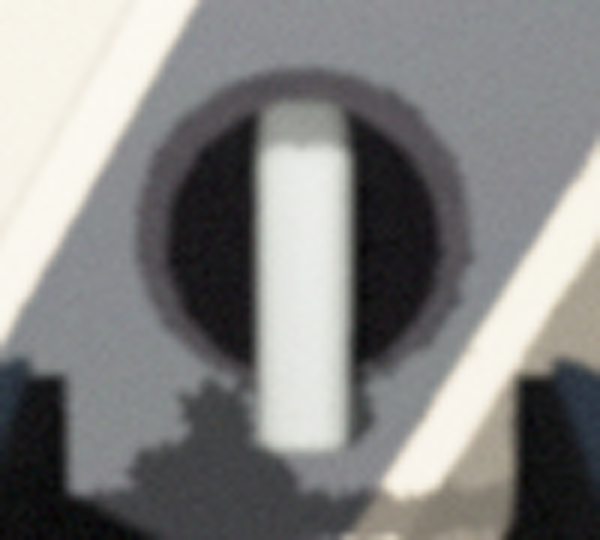

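The bar's top centre is at (320.3,244.3), against a prediction of (319.1,245.0). That is about 0.9 mm off, and the bar is aligned with the tool at 60°, so I'll correct and grip.

```bash
python3 - <<'E'
from rig import arm
from h import *
C=np.array([.5157,-.0488,.0743])+.0012*U
np.save("C.npy",C)
R=krot(60)
arm.move_l(C+.05*N,R,feed=.06)
print(arm.current_ee_pos()-(C+.05*N),arm.current_force(),arm.current_t())
arm.move_l(C+.0125*N,R,feed=.03); arm.sleep(.1)
print(arm.current_ee_pos()-(C+.0125*N),arm.current_force(),arm.current_t(),arm.current_joint_positions())
cv2.imwrite("pics/kg.png",arm.snapshot("side")[180:340,240:420,::-1])
cv2.imwrite("pics/kgw.png",arm.snapshot("wrist")[180:380,200:440,::-1])
arm.grip(.006)
print(arm.current_width(),arm.current_force(),arm.current_torque(),arm.current_t())
a=cv2.imread("pics/kg.png");b=cv2.imread("pics/kgw.png")
cv2.imwrite("pics/kg2.png",np.hstack([cv2.resize(a,(400,355)),cv2.resize(b,(400,355))]))
E
```

```text
[-0.0001 -0.      0.0001] [ 0.3977 -0.2789  0.6043] 21.2083
[-0.     -0.      0.0001] [-0.5564  0.4035 -0.0252] 22.7083 [-18.4755  26.9605 127.1511 107.0854   9.5421  26.5495]
0.011919064076827742 [-3.0523 -3.2186 -1.2781] [-0.3972  0.9364 -0.293 ] 23.35
```

View pics/kg2.png

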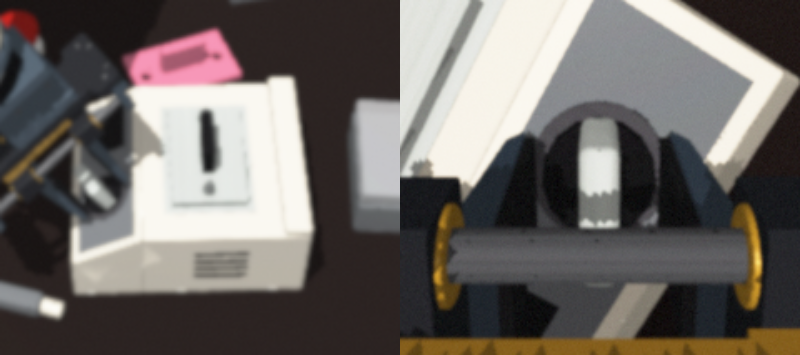

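```bash
python3 - <<'E'
from rig import arm
from h import *
j=np.array(arm.current_joint_positions())
j0=j[5]; np.save("j0.npy",j)
for th in (50,40,30,20,10,4,0,-2,-4):
    q=j.copy();q[5]=j0+(th-60);arm.move_joints(q);arm.sleep(.1)
    t=np.array(arm.current_torque())
    x=np.array(arm.current_tool_rot())[:,0]
    print(th,np.degrees(np.arctan2(-VV@x,U@x)),"tn",t@N,arm.current_force(),arm.current_width(),arm.current_t())
    if th<=0 and abs(t@N)>.6: break
E
```

```text
50 50.25235881531983 tn -0.1570408184101134 [-2.1244 -1.6518  0.0044] 0.011414778131226346 23.7417
40 40.30516371249392 tn 0.026747612381330787 [-1.1516 -1.0178 -1.2866] 0.011766388802619302 24.1333
30 30.31755251317879 tn 0.0646540445932359 [-1.4536 -1.911  -0.213 ] 0.011597282128573734 24.525
20 20.327744543336014 tn -0.1205340955600003 [-1.1737 -0.2926 -0.8398] 0.011770342517387181 24.9167
10 10.320597767655823 tn 0.1293420418444593 [-1.4404 -1.9656 -0.7158] 0.0119345857470031 25.3083
4 4.266445478999328 tn 0.07212189473339067 [-1.7413 -1.5244  0.0163] 0.012053495211758436 25.6583
0 0.17560903370077308 tn 0.017724779100507383 [-1.0237 -0.9178 -0.3852] 0.011513978173479456 26.0083
-2 -1.8693304948008864 tn -0.9782029819665533 [-1.1431 -1.1871 -0.6163] 0.012459390268327021 26.3583
```

The end stop shows clearly at about 0°, where the torque jumps to -0.98 N m. Now three clicks clockwise.

```bash
python3 - <<'E'
from rig import arm
from h import *
j=np.load("j0.npy")
j0=j[5]
for th in (0,10,20,30,40,50,60,70,80,86,90):
    q=j.copy();q[5]=j0+(th-60);arm.move_joints(q);arm.sleep(.1)
    t=np.array(arm.current_torque())
    x=np.array(arm.current_tool_rot())[:,0]
    print(th,np.degrees(np.arctan2(-VV@x,U@x)),"tn",t@N,arm.current_force(),arm.current_width(),arm.current_t())
arm.grip(.04)
C=np.load("C.npy");x=np.array(arm.current_tool_rot());p=np.array(arm.current_ee_pos())
arm.move_l(p+.09*N,None,feed=.08); arm.sleep(.2)
c=arm.get_calibration("wrist");im=arm.snapshot("wrist")[:,:,::-1]
cv2.imwrite("pics/kend.png",im);cv2.imwrite("pics/kend_side.png",arm.snapshot("side")[:,:,::-1])
print(proj(c,[C+.037*N,C+.037*N+.021*VV,C+.037*N-.021*VV]),arm.current_t())
E
```

```text
0 -0.035878519512782744 tn -0.23969052544151148 [-1.7048 -1.1058 -0.6943] 0.011573130355391772 26.7083
10 9.751103336367574 tn 0.08442613692619025 [-2.2091 -1.7156 -0.6156] 0.011515395460601268 27.1
20 19.707798394860276 tn 0.006750244357092513 [-2.5971 -0.8825 -0.3774] 0.011688607995637658 27.4917
30 29.699587287833804 tn 0.027350367092649392 [-1.6741 -0.6893 -0.301 ] 0.011773122489744443 27.8833
40 39.68968413628519 tn 0.09956171418021317 [-2.7809 -2.1286 -0.949 ] 0.011854247483670578 28.275
50 49.69402983433642 tn -0.019367783967387697 [-2.2097 -0.9804 -1.8153] 0.01183147207998663 28.6667
60 59.69614924800038 tn -0.02038661667029005 [-3.1842 -1.6598 -0.4661] 0.012071947539377913 29.0583
70 69.69154208434013 tn 0.09175319491982908 [-2.5065 -1.0142 -0.519 ] 0.011669763326450169 29.45
80 79.69872445210375 tn -0.10744071999478956 [-1.638   0.0724  0.2617] 0.011865497324186285 29.8417
86 85.75160029029297 tn -0.0951835877468022 [-2.3535 -2.0775 -0.7286] 0.011864308293850647 30.1917
90 89.83419815297543 tn -0.06521715631292781 [-2.6817 -1.2916 -1.9978] 0.011810427128540987 30.5417
[[317.4331 247.7762]
 [317.4371 274.393 ]
 [317.429  219.9391]] 32.775
```

View pics/kend.png

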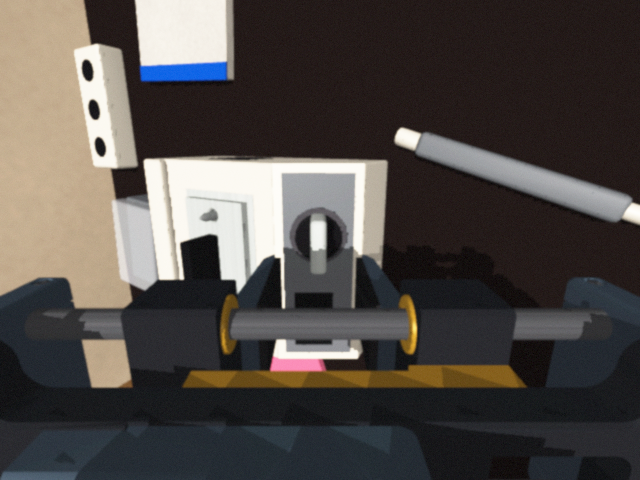

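View pics/kend_side.png

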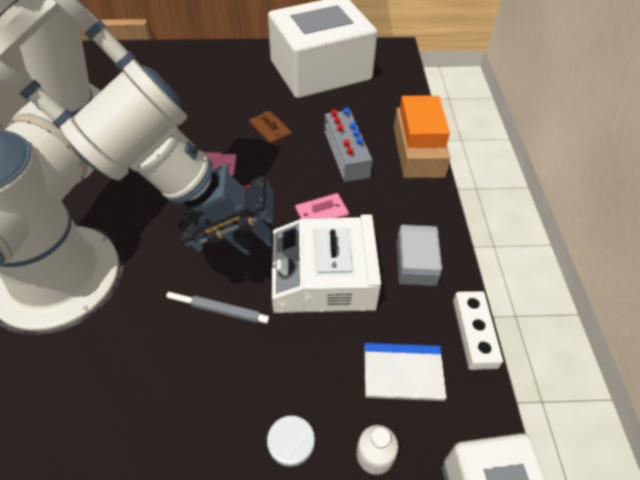

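The knob bar lies level across the panel, at (318,240) in the wrist view, and the cover is flat over the studs at (334,248) in the side view. The bystanders haven't moved, and the arm is clear. Handing in.

```bash
python3 - <<'E'
from rig import arm
print(arm.current_force(),arm.current_t()); arm.sign_off()
E
```

```text
[-0.6214049  -0.76958935 -0.7376975 ] 32.775
the job is handed in; nothing more can be done
```

The cover is flat on the incubator's deck with both holes over the studs. The knob is in the third detent clockwise from its anticlockwise stop. I handed the job in at 32.8 s.

- **Cover:** Hole and stud agreed to about 0.2 mm before I lowered it. It went down with no notable resistance and touched the deck at tool height 0.110 m (0.1102 m expected), with about 10 N of contact force. I then let it go, and it stayed flat in the later views.
- **Knob:** It started at about 60°. I turned it anticlockwise until the end stop showed at about 0°, as a torque of about 1 N m. Then I turned it 90° clockwise to an angle of 89.8° before letting go. The last wrist picture shows the bar level across the panel.
- **Final state:** The last side picture shows the cover flat and the bystanders in view unmoved, and the gripper was clear of everything. The arm hid the cup's spot in that picture, so I didn't check the cup again at the end.
- **Disagreements:** The scene camera put the cover and deck 3 to 7 mm further out in x than the other two cameras did, so I used the wrist camera. The knob turned out about 1 mm from my first estimate, and I corrected for that before gripping.

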